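# Snap the cover onto the rivet-anvil holder

### The job

Put the steel rivet anvil into the round recess of the aluminium holder and see that it is fully home, then set the black clip cover over the holder and press it down until both sides snap past the sprung noses and the cover sits flat on the holder. Keep pressing the cover down firmly, aiming for a kilogram's weight and with no less than half of that at the end: the program finishes with the gripper still pressing on it, not letting go. Do not knock over the wax pot or the thread spool.

Things in the scene. Friction and masses are not known exactly. Their poses are not given: they have to be found in the camera images.
- holder: aluminium block fixed to the bench, 88 (its x) x 70 (its y) x 30 mm high; origin at the centre of its underside, z up. In its top is a central round recess 53 mm across, 15 mm deep. In the middle of each y side a sprung nose sticks out between two dark upright guide ribs 22 mm high, 36 mm apart inside, reaching out to 46 mm from the centre; a cover leg goes between them
- recess (a point): centre of the recess's mouth, level with the holder's top face, 30 mm above the bench; axes as the holder's
- nose (a point): centre of the smooth round steel nose on the holder's +y side, 18 mm above the bench (the other is its mirror image); it sticks out 4.5 mm from the side and is pushed in against a spring (4.5 N to start, then 1.5 N per mm). Pressing the cover down past both noses takes about 11 N (up to 15 N off centre), then the force drops suddenly and the plate meets the holder's top
- anvil: dark steel rivet anvil, a round puck 50 mm across and 14 mm thick, dimpled on top, lying flat on the bench; about 0.28 kg; origin at the centre of its underside, z up. Fully home, its underside is 15 mm above the holder's underside and its top 1 mm below the holder's top face
- cover: black clip cover standing on two legs, 60 (its x) x 92 (its y) x 46 mm high, 0.08 kg; origin midway between the undersides of its legs, z up. Plate underside 21 mm, plate top 25 mm above the origin. Fits either way round, cover y along holder y. Resting unsnapped on the noses its origin is about 20 mm above the holder's underside; home 9 mm, with the plate flat on the holder's top
- cover_rib (a point): middle of the top of the cover's grip rib, 46 mm above the cover's origin; axes as the cover's. The rib stands 21 mm above the plate, 42 mm long along x and 12 mm thick along y. The cover can be pressed with the fingertips on the plate at both sides of the rib while they pinch it
- cover_leg (a point): underside of the cover's leg at its +y end (the other is its mirror image), 44 mm from the cover's centre; the leg is 30 mm wide along x, its inner face 42 mm from the centre, with a rounded bead inside the foot that reaches in to 37 mm and passes over the nose
- pot: white wax pot standing on the bench, a bystander, 50 mm in diameter, 57 mm high; origin at the centre of its underside
- black_spool: spool of black thread standing on the bench, a bystander, about 50 mm in diameter, 45 mm high; origin on its underside, its axis some 10 mm from it
Mind the look-alikes: they are no part of the job. There is more than one size of the cover; the job needs the larger.

How it is judged:
On the way, in this order (a step that is already met when the one before it is completed fails the run):
1. the anvil lies flat and fully home in the recess (z of anvil in the frame of holder below 0.0165 m and horizontal distance between anvil and holder below 0.004 m and angle between anvil's own z axis and vertical below 0.07 rad), for 0.2 s.
2. the cover is snapped home over the anvil (all of step 1 and z of cover in the frame of holder below 0.0105 m and horizontal distance between cover and holder below 0.006 m and angle between cover's own z axis and vertical below 0.05 rad and angle between the x axis of cover and the x axis of holder, either way round below 0.12 rad), for 0.1 s.
At the end, for the whole second after the job is handed in: Anvil home in the recess (1.5 mm of its floor, 4 mm of centre, tilt under 0.07 rad); cover snapped home (1.5 mm of flat on the holder, 6 mm of centre, tilt under 0.05, turn under 0.12 rad); gripper still pressing it, the cover bearing on the holder with over 5 N (all of step 2 and contact force between cover and holder above 5 N and contact force between the fingers and cover above 3 N); the arm keeps its last pose, push and grip.
It fails at once if the wax pot is knocked over (angle between pot's own z axis and vertical above 0.6 rad).
It fails at once if the thread spool is knocked over (angle between black_spool's own z axis and vertical above 0.6 rad).
It also fails if it takes over 64 s, if anything falls off the work surface, if the arm or the gripper's body presses on something with over 40 N, if the wrist force passes 120 N, or if a joint passes its speed limit or range.

### The arm

A 6-joint arm with a two-finger parallel gripper is mounted at the origin on a cart in front of the work surface, level with it; the furniture and walls round the work are solid. World frame = base frame: x ahead of the robot, y to its left, z up, the work surface at z = 0. Lengths are in m, angles in rad, forces in N, time in s.
With the tool pointing down it reaches from about 0.25 to 0.775 m from the base axis. Payload 4 kg.
Tool frame: the origin (TCP) lies midway between the tips of the shut fingers; the grasp point (between the pads) lies 19 mm behind it; z points along the fingers, y is the direction in which the jaws open and shut (so a half turn about z gives the same grasp; the last joint's range is limited). The gripper opens to 94 mm and grips with 3 to 60 N. Pads are 16 mm wide; open, the fingers measure 119 mm over their backs; the gripper's body (75 mm by 177 mm) begins 78 mm behind the grasp point.
Start: joints at [-1.273, 0.087, 1.371, -0, 1.684, -0.103], TCP at [0.215, -0.506, 0.206] pointing down, gripper open.
Joint ranges: [-3.1, 3.1], [-0.76, 2.03], [0.27, 2.55], [-1.08, 4.22], [0.17, 2.65], [-2.57, 2.57]. Speed limits (rad/s): [2.79, 2.79, 3.14, 3.14, 3.14, 3.14].

### API

Orientations are given as [roll, pitch, yaw] about the fixed x, y, z axes, in that order (R = Rz(yaw) Ry(pitch) Rx(roll)).
In Python, from bench import get_obs, snapshot, ticket gives the robot as it stands.
- The arm moves only by the shell command python3 -m creep 'ROWS' [OPENING]. ROWS is JSON, a list that holds one entry, the list of rows, each a list of 4 numbers: the shift along the tool's x, y, z in mm, then the turn about the tool's z in degrees. A call has 1 to 8 rows; each row shifts and turns the commanded pose from where the row before left it, along the tool's axes as they then stand; what a row does not reach is not made up. A row lasts 1/8 s, in which the tool goes at most 62.5 mm and 10.7 degrees, less where a joint would pass 70% of its speed; a pose out of reach is approached as far as the arm can. A call with a gripper value outside its range is refused whole. OPENING is the opening, from 0 (shut) to 1 (fully open), set as the call begins (- or left out, the last holds). The fingers move at their own pace and stop on an object; the grip force is fixed at half the most. Time passes only in rows, so rows that do not move let the fingers close. It gives the time, the measured TCP pose, the force and the opening at its end, in the units of the state.
- get_obs(): the state, without advancing time (a new reading comes with each control period).
- snapshot(name): name is "scene" or "top" or "wrist"; returns a dict with "color" (400x640x3 uint8, red, green, blue), "depth" (400x640 float32, m along the optical axis (not along the pixel's ray), 0 where there is no reading), "fx", "fy", "cx", "cy" (pixels), "distortion" ([k1, k2, p1, p2, k3] as OpenCV has them; the pictures are not rectified), "extrinsics" (4x4, takes a point from world to camera coordinates). Camera axes: x right, y down, z forward; pixel columns grow to the right and rows downward; lengths in m; the calibration is good to about 2 mm. A picture is of the moment at which its call begins.
- ticket.close_job(): hands the job in, once; it reports no verdict.
The state is a dict: "time": time; "joint_positions": joint angles; "qvel": joint speeds; "joint_torque": joint torques, N m; "tool_pos": TCP position; "ee_rot": TCP orientation; "wrist_force": force on the tool from outside, world axes, zero at the start; "wrist_torque": the same for the moment, N m; "width": finger opening in m.
Only numpy, scipy, OpenCV 4.12 (cv2) and the standard library are available. Lean on these libraries where they do the work, as an engineer would, in place of code of your own. Each camera call takes 0.05 s, during which the arm holds its last target. There are 200 camera calls.

## Working session

There is one attempt and no reset: what is moved stays moved. The work goes in short steps, Python scripts to look and compute and a shell command to move; the robot and the scene stay as the last step left them, time stands still between calls to the robot, and variables do not carry over. Pictures are saved under pics/ and viewed, on a budget of 10 in all, crops included, one or two more only if the job needs it, and the job is handed in when it is done.

```bash
ls; mkdir -p pics
python3 - <<'E'
from bench import get_obs, snapshot
import cv2, numpy as np, pickle
print(get_obs())
for n in ("scene","top"):
    s=snapshot(n); pickle.dump(s,open(f'pics/{n}0.pkl','wb'))
    cv2.imwrite(f'pics/{n}0.png',s['color'][:,:,::-1])
    print(n,s['fx'],s['fy'],s['cx'],s['cy'],s['distortion'],np.round(s['extrinsics'],4).tolist())
a=[cv2.imread(f'pics/{n}0.png') for n in("scene","top")]
E
```

```text
pics
{'time': 0.0, 'joint_positions': array([-1.27305290e+00,  8.79379362e-02,  1.37223720e+00, -2.68372216e-07,
        1.68359215e+00, -1.03131718e-01]), 'qvel': array([-0.00184256, -0.00041963,  0.00081357, -0.00021418,  0.00197205,
       -0.00119246]), 'joint_torque': array([-6.92978074e-05, -3.40183568e+01, -3.02425182e+01,  7.18140299e-02,
        3.30118323e-02, -1.50032424e-04]), 'tool_pos': array([ 0.2144424 , -0.5058814 ,  0.20432216]), 'ee_rot': array([-3.13942955e+00, -2.23610511e-04,  4.00874871e-01]), 'wrist_force': array([ 0.21423806, -1.119942  ,  0.59549456]), 'wrist_torque': array([-0.0349187 ,  0.02498299, -0.04971628]), 'width': 0.09375546559000067}
scene 410.69061929169385 410.69061929169385 319.2509845899768 198.345985353682 [-0.05103532  0.          0.          0.          0.        ] [[-0.7223, -0.6915, 0.0101, 0.5297], [-0.5183, 0.5317, -0.6698, 0.2669], [0.4578, -0.489, -0.7425, 0.7679], [0.0, 0.0, 0.0, 1.0]]
top 398.8436210086142 398.8436210086142 322.0944034380815 197.0330755034153 [-0.02836367  0.          0.          0.          0.        ] [[-0.0118, -0.9993, -0.0346, 0.1623], [-0.9979, 0.0139, -0.0635, 0.6063], [0.0639, 0.0337, -0.9974, 1.0292], [0.0, 0.0, 0.0, 1.0]]
```

View pics/top0.png

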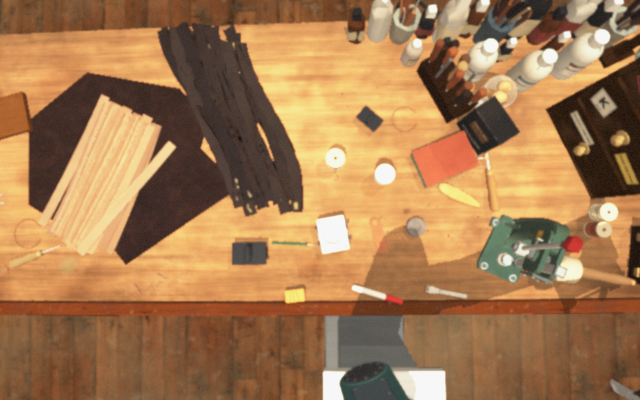

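View pics/scene0.png

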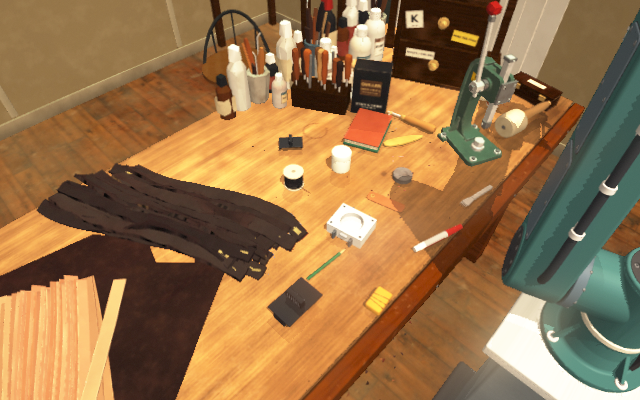

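Top view: the candidates for cover are the large one at (250,253) and a small one at (370,118). Anvil is the grey puck at (415,226), holder (332,235), pot (385,174), spool (335,157). The scene view agrees: cover (295,302), small cover (290,143), anvil (402,175), holder (351,225). I'll check these in one enlarged crop.

Run:
```python
import cv2, numpy as np
t=cv2.imread('pics/top0.png'); s=cv2.imread('pics/scene0.png')
def c(im,x,y,w,h,W,H): return cv2.resize(im[y:y+h,x:x+w],(W,H),interpolation=cv2.INTER_CUBIC)
a=np.hstack([c(t,225,200,100,75,400,300),c(t,310,200,130,75,400,300)[:, :400]])
b=np.hstack([c(s,260,265,80,60,400,300),c(s,320,160,100,90,400,300)])
cv2.imwrite('pics/crop1.png',np.vstack([a,b]))
```

```text
(no output)
```

View pics/crop1.png

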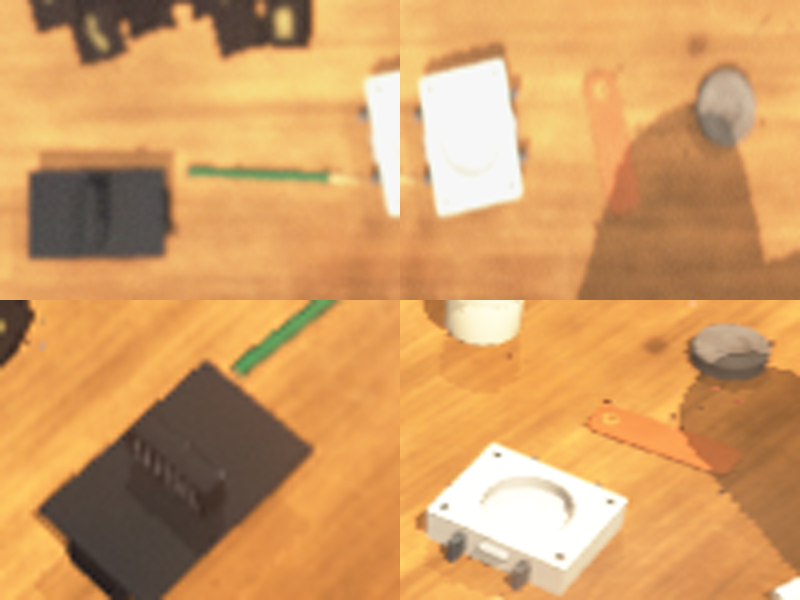

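The crop shows the large cover with its plate about 35 px (~90 mm) along world y and its rib along world x. The holder is turned ~10°, with its noses to the left and right. The anvil lies flat. Next I measure all three from both views.

```bash
cat > h.py <<'E'
import numpy as np, cv2
def cloud(s):
    h,w=s['depth'].shape; K=np.array([[s['fx'],0,s['cx']],[0,s['fy'],s['cy']],[0,0,1.]])
    uv=np.stack(np.meshgrid(np.arange(w),np.arange(h)),-1).reshape(-1,1,2).astype(np.float64)
    n=cv2.undistortPoints(uv,K,np.array(s['distortion'])).reshape(-1,2)
    d=s['depth'].reshape(-1,1); P=np.hstack([n*d,d]); E=np.array(s['extrinsics'])
    X=(P-E[:3,3])@E[:3,:3]; X[d[:,0]<=0]=np.nan
    return X.reshape(h,w,3)
def rect(p): # min-area rect of xy points in mm
    return cv2.minAreaRect((p[:,:2]*1000).astype(np.float32))
def proj(s,X):
    K=np.array([[s['fx'],0,s['cx']],[0,s['fy'],s['cy']],[0,0,1.]]); E=np.array(s['extrinsics'])
    return cv2.projectPoints(np.atleast_2d(X).astype(float),cv2.Rodrigues(E[:3,:3])[0],E[:3,3],K,np.array(s['distortion']))[0][:,0]
E
python3 - <<'E'
import pickle,numpy as np
from h import *
boxes={'top':dict(holder=(310,205,355,262),cover=(226,236,275,270),anvil=(400,212,430,242),pot=(370,158,400,190),spool=(322,144,350,172),small=(352,100,388,136)),
'scene':dict(holder=(320,195,380,250),cover=(262,270,325,330),anvil=(388,164,416,188),pot=(326,142,356,176),spool=(280,160,308,194),small=(275,130,306,154))}
for n in boxes:
    s=pickle.load(open(f'pics/{n}0.pkl','rb')); C=cloud(s)
    for k,(a,b,c,d) in boxes[n].items():
        p=C[b:d,a:c].reshape(-1,3); p=p[np.isfinite(p[:,2])]
        tab=np.median(p[p[:,2]<.006][:,2]) if (p[:,2]<.006).any() else np.nan
        q=p[p[:,2]>tab+.007 if np.isfinite(tab) else p[:,2]>.007]
        z=np.histogram(q[:,2]*1000,bins=np.arange(0,70,4))[0]
        t=q
        if k=='holder': t=q[(q[:,2]>.025)]
        if k=='cover': t=q[(q[:,2]>.018)&(q[:,2]<.031)]
        if k=='anvil': t=q[q[:,2]>.010]
        r=rect(t); print(n,k,'tab %.1f'%(tab*1e3),np.round(r[0],1),np.round(r[1],1),round(r[2],1),'mean',np.round(t.mean(0)*1e3,1),'medz',round(np.median(t[:,2])*1e3,1),z)
        if k=='cover':
            t=q[q[:,2]>.036]; r=rect(t); print('  rib',np.round(r[0],1),np.round(r[1],1),round(r[2],1),np.round(t[:,2].max()*1e3,1),len(t))
E
```

```text
top holder tab -1.1 [510.3 127.4] [88.  69.9] 9.8 mean [510.2 126.9  28.9] medz 28.9 [  0   2  53 220  68  38 215 346  28   0   0   0   0   0   0   0   0]
top cover tab -0.8 [464.6 348.4] [60.3 91.8] 0.8 mean [464.8 347.9  24. ] medz 24.1 [  0   2   3   5  11 334 352   8   4  12  31  47   5   0   0   0   0]
  rib [465.1 348.3] [41.1 12.7] 0.4 48.8 95
top anvil tab -0.7 [527.3 -90.3] [46.3 48. ] 21.2 mean [528.1 -89.7  13.3] medz 13.1 [  0   5  88 171  18   0   0   0   0   0   0   0   0   0   0   0   0]
top pot tab -1.0 [663.5  -7. ] [50.2 48.1] 1.0 mean [661.8  -6.1  52.3] medz 55.4 [  0   6   2   5   3   2   4   4   2   0   4   4   9 176 118   6   0]
top spool tab -0.9 [707.6 118.5] [49.8 48. ] 42.3 mean [706.7 118.5  42.1] medz 43.8 [  0   2   1   5   5   3   3   0   3   6 138 132   6   0   0   0   0]
top small tab -0.8 [817.1  24.6] [64.4 42.8] 48.5 mean [816.5  25.5  17.9] medz 16.6 [  0   1   2 138 174  12   5  24  10   0   0   0   0   0   0   0   0]
scene holder tab 0.6 [509.1 133.8] [89.  82.1] 9.1 mean [508.4 131.1  30.1] medz 30.3 [  0   5  47 207 175 115  99 570  75   0   0   0   0   0   0   0   0]
scene cover tab 0.6 [462.5 350.8] [92.6 61. ] 90.0 mean [460.4 353.7  25.6] medz 25.6 [  0   6  14  10   8 148 967  53  19  20  23 110   4   0   0   0   0]
  rib [462.1 350.8] [42.1 13.2] 2.0 49.4 157
scene anvil tab 0.8 [526.8 -88.6] [45.7 51.3] 35.3 mean [525.1 -88.3  14. ] medz 14.0 [  0   1  36 176  27   0   0   0   0   0   0   0   0   0   0   0   0]
scene pot tab 0.7 [681.3 -36.1] [ 49.1 124.3] 32.4 mean [657.6  -1.4  42.5] medz 51.0 [  0   2  31  23  23  20  26  19  23  23  16  23  24  39 187   6   0]
scene spool tab 0.7 [707.3 121. ] [51.6 49.6] 8.4 mean [701.6 124.9  36.6] medz 43.9 [  0   2  20  23  17  23  21  21  19  19  46 201   3   0   0   0   0]
scene small tab 0.6 [815.1  27.4] [63.1 44.9] 47.7 mean [814.9  28.4  19.6] medz 18.2 [  0   1   0  18 184  23   5  15  12   0   0   0   0   0   0   0   0]
```

Both views agree within 2–3 mm: holder about (510,128) yaw 9.8°, cover about (464,349) yaw ~1°, anvil about (527,-89). Heights are 30, 25/46 and 14 mm, as given. I'll go round in front of the press and then over the anvil.

```bash
python3 -m creep '[[[28.4,-43.6,0,0],[28.4,-43.6,0,0],[28.4,-43.6,0,0],[28.4,-43.6,0,0],[28.4,-43.6,0,0],[0,0,0,0]]]' 1
python3 -m creep '[[[51.5,-7.4,0,0],[51.5,-7.4,0,0],[51.5,-7.4,0,0],[51.5,-7.4,0,0],[51.5,-7.4,0,0],[51.5,-7.4,0,0],[0,0,0,0]]]'
python3 - <<'E'
from bench import *
import cv2,pickle,numpy as np
from h import *
s=snapshot('wrist'); pickle.dump(s,open('pics/w1.pkl','wb')); cv2.imwrite('pics/w1.png',s['color'][:,:,::-1])
C=cloud(s); o=get_obs(); print(o['tool_pos'],o['ee_rot'])
print('cam pos',-s['extrinsics'][:3,:3].T@s['extrinsics'][:3,3])
z=C[...,2]; print(np.nanmin(z),np.nanmax(z))
m=(z>.010)&(z<.02)&(abs(C[...,0]-.527)<.06)&(abs(C[...,1]+.089)<.06); print(m.sum(), rect(C[m]), cv2.minEnclosingCircle((C[m][:,:2]*1000).astype(np.float32)), np.median(C[m],0))
b=(z<.006)&(z>-.01); print('table',np.nanmedian(z[b]))
E
```

```text
time: 0.85
tool_pos: [0.2606, -0.248, 0.2055]
ee_rot: [3.141, -0.001, 0.405]
wrist_force: [-0.5, -0.5, -0.5]
width: 0.0939
time: 1.72
tool_pos: [0.5295, -0.0882, 0.2032]
ee_rot: [-3.14, 0.002, 0.404]
wrist_force: [-0.0, -0.1, -1.5]
width: 0.0941
[ 0.52816621 -0.08922423  0.20373209] [-3.14044138e+00  2.86502350e-03  4.01947143e-01]
cam pos [ 0.60460986 -0.05570788  0.38239353]
-0.8706863149399691 0.336886613345639
1579 ((527.4439697265625, -90.51412963867188), (48.076385498046875, 49.10300064086914), 22.246082305908203) ((526.7747802734375, -90.53803253173828), 24.949445724487305) [ 0.5275998  -0.08996723  0.01379712]
table 0.0001043573501032959
```

View pics/w1.png

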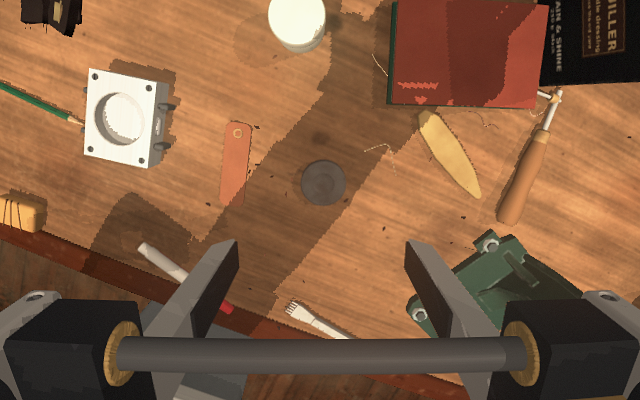

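The wrist view shows the anvil at (323,182) between the fingers, and the depth fit gives a 24.9 mm radius circle centred at (527,-90.5) with its top at 14 mm. I'll turn to the holder's yaw, centre, and descend.

```bash
python3 - <<'E'
import pickle
from h import *
s=pickle.load(open('pics/w1.pkl','rb')); C=cloud(s); z=C[...,2]
m=(z>.026)&(z<.034)&(abs(C[...,0]-.51)<.06)&(abs(C[...,1]-.127)<.06)
print(rect(C[m]),np.median(z[m]))
E
python3 -m creep '[[[-1.1,0.5,0,6.6],[-1,0.5,0,6.6],[0,0,45,0],[0,0,45,0],[0,0,45,0],[0,0,20,0],[0,0,0,0]]]'
```

```text
((510.75579833984375, 129.35885620117188), (88.95175170898438, 72.06024169921875), 9.509544372558594) 0.030196390651425285
time: 2.65
tool_pos: [0.5234, -0.0916, 0.0484]
ee_rot: [-3.14, 0.005, 0.168]
wrist_force: [-1.0, -0.2, 0.6]
width: 0.0943
```

```bash
for i in 1 2 3; do python3 -m creep '[[[0,0,0,0]]]'|sed -n 2,3p; done
python3 - <<'E'
from bench import *
print(get_obs()['tool_pos'],get_obs()['tool_pos'])
E
```

```text
tool_pos: [0.5263, -0.0917, 0.0519]
ee_rot: [3.14, -0.002, 0.169]
tool_pos: [0.5269, -0.0913, 0.0524]
ee_rot: [3.14, -0.003, 0.17]
tool_pos: [0.5266, -0.0909, 0.0517]
ee_rot: [3.14, -0.002, 0.17]
[ 0.52656186 -0.09086918  0.05173981] [ 0.52656186 -0.09086918  0.05173981]
```

```bash
python3 -m creep '[[[0,0,16,0],[0,0,15,0],[0,0,10,0],[0,0,5,0],[0,0,0,0],[0,0,0,0]]]'; python3 -m creep '[[[0,0,0,0],[0,0,0,0],[0,0,0,0],[0,0,0,0],[0,0,0,0],[0,0,0,0]]]' 0;python3 -m creep '[[[0,0,0,0],[0,0,0,0],[0,0,0,0],[0,0,0,0]]]'
```

```text
time: 3.78
tool_pos: [0.5263, -0.0907, 0.0049]
ee_rot: [3.141, -0.001, 0.17]
wrist_force: [0.4, 0.2, -0.1]
width: 0.0938
time: 4.53
tool_pos: [0.5259, -0.0907, 0.0045]
ee_rot: [3.141, -0.0, 0.17]
wrist_force: [-0.6, -0.4, 0.1]
width: 0.0492
time: 5.03
tool_pos: [0.5259, -0.0907, 0.0045]
ee_rot: [3.141, -0.0, 0.17]
wrist_force: [0.4, -1.5, -0.1]
width: 0.0493
```

```bash
python3 -m creep '[[[0,0,-20,0],[0,0,-40,0],[0,0,-40,0],[0,0,0,0]]]'; python3 -m creep '[[[4.3,-43.7,0,0],[4.3,-43.7,0,0],[4.3,-43.7,0,0],[4.3,-43.7,0,0],[4.3,-43.7,0,0],[0,0,0,0],[0,0,0,0],[0,0,0,0]]]'
cat > look.py <<'E'
import sys,cv2,pickle
from bench import *
from h import *
n=sys.argv[1]; s=snapshot('wrist'); pickle.dump(s,open(f'pics/{n}.pkl','wb')); cv2.imwrite(f'pics/{n}.png',s['color'][:,:,::-1])
o=get_obs(); print(o['tool_pos'],o['ee_rot'],o['wrist_force'],o['width'])
C=cloud(s); z=C[...,2]
m=(z>.026)&(z<.034)&(abs(C[...,0]-.51)<.07)&(abs(C[...,1]-.127)<.07)
print('holder',rect(C[m]) if m.any() else 0, m.sum(),np.nanmedian(z[m]))
E
python3 look.py w2
python3 - <<'E'
import pickle
from h import *
s=pickle.load(open('pics/w2.pkl','rb')); C=cloud(s); z=C[...,2]
m=(abs(C[...,0]-.51)<.03)&(abs(C[...,1]-.128)<.03)&(z>.08)
print(np.histogram(z[m]*1e3,bins=np.arange(80,260,5))[0])
E
```

```text
time: 5.52
tool_pos: [0.528, -0.0909, 0.1074]
ee_rot: [3.139, -0.006, 0.171]
wrist_force: [0.0, 0.0, -3.8]
width: 0.049
time: 6.52
tool_pos: [0.5095, 0.1274, 0.1032]
ee_rot: [3.141, 0.002, 0.169]
wrist_force: [1.2, 0.4, -4.0]
width: 0.0491
[0.50970845 0.12736467 0.10361525] [3.14131435e+00 1.38944347e-03 1.68777866e-01] [-0.20584414  0.41369512 -3.20598362] 0.04876180486225469
holder ((520.3646240234375, 130.7654266357422), (68.5373764038086, 70.31945037841797), 9.827571868896484) 4021 0.030127662466183293
[   0    0    0   12  229  338 6376  168  197  193  219  253  265  295
  346  347  394  404  592  348  339  261  157  256  300  394 1361 6832
 1327  113    0    0    0    0    0]
```

View pics/w2.png

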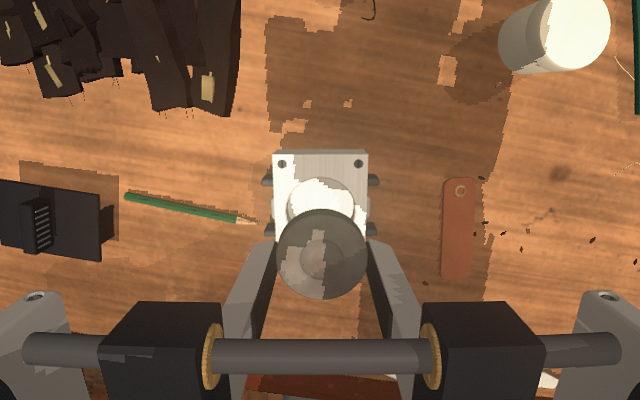

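The wrist view shows the anvil level in the fingers at (322,255) with the holder behind it at (320,195). I'll measure both in this same picture.

Run:
```python
import pickle
from h import *
s=pickle.load(open('pics/w2.pkl','rb')); C=cloud(s); z=C[...,2]
g=np.array(s['color']).astype(int)
m=(abs(C[...,0]-.51)<.035)&(abs(C[...,1]-.128)<.035)&(z>.106)&(z<.117)
m[:, :278]=False; m[:,367:]=False
P=C[m]; c,r=cv2.minEnclosingCircle((P[:,:2]*1000).astype(np.float32)); print(c,r,np.median(z[m]),m.sum())
ca,sa=np.cos(.1705),np.sin(.1705)
Q=(P[:,:2]*1000-[510.8,129.1])@np.array([[ca,-sa],[sa,ca]])
print('anvil extents in holder axes',Q.min(0),Q.max(0),np.percentile(Q,[.5,99.5],axis=0))
# plane tilt
A=np.c_[P[:,:2]-P[:,:2].mean(0),np.ones(len(P))]; print('tilt',np.linalg.lstsq(A,P[:,2],rcond=None)[0])
m=(z>.026)&(z<.034)&(abs(C[...,0]-.51)<.07)&(abs(C[...,1]-.127)<.07)
H=(C[m][:,:2]*1000-[510.8,129.1])@np.array([[ca,-sa],[sa,ca]]); print('holder',H.min(0),H.max(0),np.percentile(H,[.3,99.7],axis=0))
# recess rim: floor points
f=(z>.012)&(z<.018)&(abs(C[...,0]-.51)<.03)&(abs(C[...,1]-.128)<.03)
F=(C[f][:,:2]*1000-[510.8,129.1])@np.array([[ca,-sa],[sa,ca]]); print('floor',f.sum(),F.min(0),F.max(0))
```

```text
(510.4032287597656, 127.74446105957031) 25.690229415893555 0.1125088356506149 6389
anvil extents in holder axes [-25.48023921 -25.45486036] [24.91196226 22.87888719] [[-24.0638197  -24.33551757]
 [ 24.38064554  22.15053629]]
tilt [-0.0166112  -0.00186369  0.11229227]
holder [-24.52425265 -35.15682354] [43.99513677 35.21166093] [[-21.39025268 -34.99117073]
 [ 43.82051892  34.9372501 ]]
floor 1855 [-10.50040859 -26.44867095] [25.18638024 26.53951828]
```

```bash
python3 -m creep '[[[0.2,-1.3,20,0],[0,0,25,0],[0,0,15,0],[0,0,5,0],[0,0,0,0]]]'; python3 -m creep '[[[0,0,2,0],[0,0,2,0],[0,0,2,0],[0,0,0,0],[0,0,0,0]]]'
```

```text
time: 7.2
tool_pos: [0.5102, 0.1295, 0.0397]
ee_rot: [3.141, -0.0, 0.17]
wrist_force: [0.1, -0.1, -2.8]
width: 0.0489
time: 7.82
tool_pos: [0.51, 0.1298, 0.0335]
ee_rot: [3.142, -0.0, 0.171]
wrist_force: [0.2, -0.7, -3.1]
width: 0.0492
```

```bash
python3 -m creep '[[[0,0.3,1,0],[0,0,1,0],[0,0,0,0],[0,0,0,0]]]'
python3 - <<'E'
from bench import *
o=get_obs();print(o['wrist_force'],o['wrist_torque'])
E
```

```text
time: 8.32
tool_pos: [0.51, 0.1295, 0.0314]
ee_rot: [3.142, 0.0, 0.17]
wrist_force: [-0.4, 0.6, -2.8]
width: 0.0492
[-0.39200521  0.59538885 -2.79564472] [-0.02321711 -0.01777236  0.06727371]
```

No contact, so the anvil is about 3.5 mm into the mouth. I'll release, raise and look.

```bash
python3 -m creep '[[[0,0,0,0],[0,0,0,0],[0,0,0,0],[0,0,0,0],[0,0,0,0]]]' 0.75; python3 -m creep '[[[0,0,-15,0],[0,0,-40,0],[-30,0,-40,0],[-30,0,-20,0],[0,0,0,0],[0,0,0,0]]]'
python3 look.py w3
python3 - <<'E'
import pickle
from h import *
s=pickle.load(open('pics/w3.pkl','rb')); C=cloud(s); z=C[...,2]
ca,sa=np.cos(.1705),np.sin(.1705)
X=(C[...,:2]*1000-[510.8,129.1])@np.array([[ca,-sa],[sa,ca]]); r=np.hypot(X[...,0],X[...,1])
for lo,hi in((0,9),(12,23),(28,34)):
  m=(r>=lo)&(r<hi)&(abs(z-.03)<.03); A=np.c_[X[m]/1000,np.ones(m.sum())]; print(lo,hi,m.sum(),np.median(z[m]),np.linalg.lstsq(A,z[m],rcond=None)[0])
im=cv2.imread('pics/w3.png'); c=proj(s,[.5108,.1291,.03])[0]; print(c)
u,v=int(c[0]),int(c[1]); cv2.imwrite('pics/w3c.png',cv2.resize(im[max(0,v-75):v+75,u-100:u+100],(800,600),interpolation=cv2.INTER_CUBIC))
E
```

```text
time: 8.95
tool_pos: [0.51, 0.1295, 0.0316]
ee_rot: [3.141, -0.0, 0.17]
wrist_force: [-0.5, -0.1, 0.2]
width: 0.0703
time: 9.7
tool_pos: [0.4512, 0.1193, 0.1464]
ee_rot: [3.141, -0.001, 0.17]
wrist_force: [0.2, -0.5, 0.1]
width: 0.0705
[0.45104538 0.11929696 0.14571149] [3.14154912e+00 9.51014330e-04 1.70307713e-01] [-0.12939132 -1.03620046 -0.40522853] 0.07035195729973101
holder ((510.33282470703125, 129.05288696289062), (88.57757568359375, 70.187255859375), 10.299351692199707) 8551 0.029829669628646086
0 9 357 0.02754349344070502 [-0.00053701 -0.02596466  0.02750009]
12 23 1731 0.02921942574464081 [-0.00334695 -0.0004955   0.02920532]
28 34 1679 0.030165204169435633 [-3.01072276e-03 -8.20330356e-06  3.01942282e-02]
[322.68208381 129.27872185]
```

View pics/w3c.png

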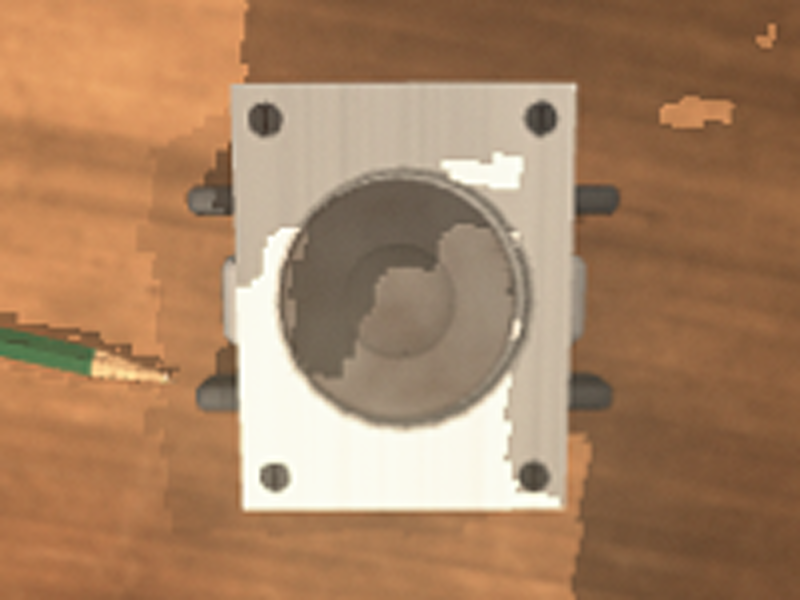

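The crop shows the anvil centred and level inside the recess at (405,297). The depth fit puts its top 1.0 mm below the holder face, so it's fully home. Next is the cover.

```bash
python3 -m creep '[[[0.5,-46.6,0,0],[0.5,-46.6,0,0],[0.5,-46.6,0,0],[0.5,-46.6,0,0],[0.5,-46.6,0,0],[0,0,0,9],[0,0,0,0],[0,0,0,0]]]' 0.45
python3 look.py w4
python3 - <<'E'
import pickle
from h import *
s=pickle.load(open('pics/w4.pkl','rb')); C=cloud(s); z=C[...,2]
n=(abs(C[...,0]-.464)<.055)&(abs(C[...,1]-.349)<.065)
for a,b in((.021,.029),(.042,.050)):
  m=n&(z>a)&(z<b); P=C[m]; print(rect(P),m.sum(),np.median(z[m]), np.linalg.lstsq(np.c_[P[:,:2]-P[:,:2].mean(0),np.ones(len(P))],P[:,2],rcond=None)[0])
E
```

```text
time: 10.75
tool_pos: [0.414, 0.3489, 0.1454]
ee_rot: [3.14, 0.001, 0.015]
wrist_force: [-0.8, -0.1, 0.0]
width: 0.0424
[0.41403024 0.34885395 0.14576122] [3.14081089e+00 9.18568065e-04 1.40644103e-02] [0.05365303 0.0732497  0.62450547] 0.04234947400169484
holder ((510.8297119140625, 129.26449584960938), (88.88594818115234, 72.79270935058594), 9.571227073669434) 8149 0.029654802845723083
((462.3608093261719, 350.6026306152344), (60.38724136352539, 92.816650390625), 0.3174767792224884) 6616 0.02517131114795421 [-0.00081664  0.00045132  0.02516706]
((462.6883850097656, 350.435546875), (40.83184051513672, 11.440970420837402), 0.9052756428718567) 771 0.046027469723792194 [-0.00240401  0.0059021   0.04599463]
```

View pics/w4.png

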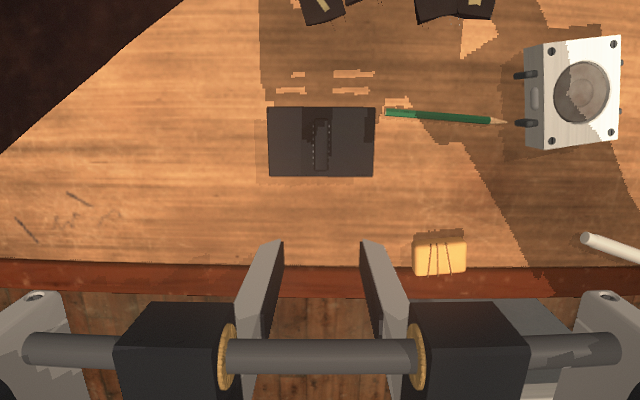

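The wrist view shows the cover at (320,142) with its rib at (322,145). The fit gives (462.5,350.5), yaw 0.5°, plate at 25.2 mm and rib top at 46.0 mm, all as specified. I'll descend over the rib.

```bash
python3 -m creep '[[[24.5,-0.5,0,0],[24,-0.5,30,0],[0,0,35,0],[0,0,25,0],[0,0,10,0],[0,0,0,0],[0,0,0,0]]]'; python3 -m creep '[[[0,0,8,0],[0,0,7,0],[0,0,3,0],[0,0,0,0],[0,0,0,0]]]'
```

```text
time: 11.68
tool_pos: [0.4633, 0.3515, 0.0481]
ee_rot: [-3.14, -0.002, 0.013]
wrist_force: [0.1, -0.0, 0.2]
width: 0.0424
time: 12.3
tool_pos: [0.4624, 0.3511, 0.0286]
ee_rot: [-3.142, -0.0, 0.013]
wrist_force: [-0.7, -0.4, 0.5]
width: 0.0421
```

```bash
python3 -m creep '[[[0,0,1.5,0],[0,0,1,0],[0,0,0,0],[0,0,0,0]]]'; python3 -m creep '[[[0,0,0,0],[0,0,0,0],[0,0,0,0],[0,0,0,0],[0,0,0,0],[0,0,0,0],[0,0,0,0]]]' 0
```

```text
time: 12.8
tool_pos: [0.4623, 0.351, 0.0259]
ee_rot: [3.142, -0.0, 0.013]
wrist_force: [0.3, -0.1, 0.4]
width: 0.0423
time: 13.68
tool_pos: [0.4623, 0.3509, 0.0259]
ee_rot: [3.141, -0.0, 0.013]
wrist_force: [-0.3, 0.1, 0.5]
width: 0.0121
```

```bash
python3 -m creep '[[[0,0,-20,0],[0,0,-30,0],[0,0,-30,0],[0,0,0,0]]]'; python3 -m creep '[[[9.1,44.5,0,0],[9.1,44.5,0,0],[9.1,44.5,0,0],[9.1,44.5,0,0],[9.1,44.3,0,0],[0,0,0,-9],[0,0,0,0],[0,0,0,0]]]'
python3 look.py w5
python3 - <<'E'
import pickle
from h import *
s=pickle.load(open('pics/w5.pkl','rb')); C=cloud(s); z=C[...,2]
n=(abs(C[...,0]-.511)<.06)&(abs(C[...,1]-.129)<.06)
m=n&(z>.095)&(z<.112); P=C[m]; print(rect(P),m.sum(),np.median(z[m]), np.linalg.lstsq(np.c_[P[:,:2]-P[:,:2].mean(0),np.ones(len(P))],P[:,2],rcond=None)[0])
E
```

```text
time: 14.18
tool_pos: [0.4639, 0.3521, 0.1088]
ee_rot: [-3.138, -0.005, 0.013]
wrist_force: [-0.3, 1.4, -0.8]
width: 0.012
time: 15.18
tool_pos: [0.5101, 0.1296, 0.1048]
ee_rot: [-3.142, 0.002, 0.169]
wrist_force: [0.6, 0.8, -1.5]
width: 0.012
[0.51018161 0.12979485 0.10510126] [-3.14154144e+00  1.39657052e-03  1.69671118e-01] [-0.39458728  0.48531958 -0.90023333] 0.011922893040298404
holder ((537.1119384765625, 133.69857788085938), (34.299076080322266, 70.204345703125), 9.896374702453613) 4133 0.029933621301420972
((510.8944396972656, 130.62860107421875), (60.16289138793945, 91.88397216796875), 9.807719230651855) 10935 0.10390491212954409 [-3.17562248e-03  5.68810923e-05  1.03969327e-01]
```

View pics/w5.png

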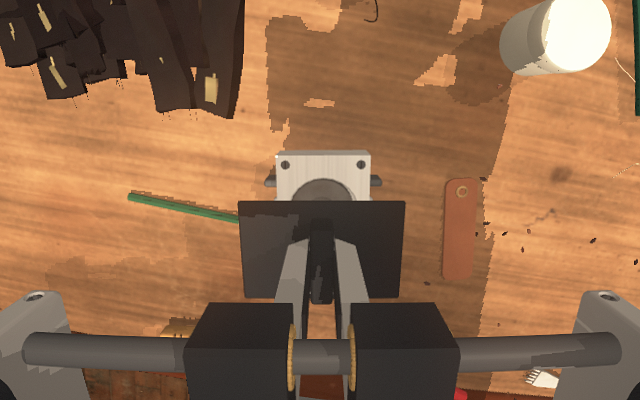

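In the wrist view the cover is level at (322,250) over the holder, with yaw 9.8° against the holder's 9.9°. The cover centre is about 1–1.5 mm toward +y, so I'll correct by 1 mm and lower it to just above the noses.

```bash
python3 -m creep '[[[-0.2,1,20,0],[0,0,20,0],[0,0,10,0],[0,0,3,0],[0,0,0,0],[0,0,0,0]]]'; python3 -m creep '[[[0,0,2,0],[0,0,2,0],[0,0,2,0],[0,0,0,0]]]'; python3 -m creep '[[[0,0,1,0],[0,0,1,0],[0,0,0,0]]]'
```

```text
time: 15.98
tool_pos: [0.5114, 0.1285, 0.0539]
ee_rot: [3.141, -0.002, 0.17]
wrist_force: [-0.2, 0.3, -1.0]
width: 0.0118
time: 16.48
tool_pos: [0.5105, 0.1282, 0.0467]
ee_rot: [3.142, 0.001, 0.17]
wrist_force: [0.4, -0.3, -1.1]
width: 0.0122
time: 16.85
tool_pos: [0.5111, 0.1285, 0.0461]
ee_rot: [-3.142, -0.001, 0.17]
wrist_force: [-2.4, -0.0, 3.7]
width: 0.012
```

First contact is at the height expected for resting on the noses (origin ~20 mm). I'll keep pressing.

```bash
for i in 1 2 3; do python3 -m creep '[[[0,0,1,0],[0,0,1,0],[0,0,0,0]]]'|sed -n '2,4p'; done
```

```text
tool_pos: [0.5119, 0.1285, 0.0455]
ee_rot: [3.141, -0.003, 0.17]
wrist_force: [-3.3, 0.5, 10.3]
tool_pos: [0.5128, 0.1286, 0.0439]
ee_rot: [3.141, -0.006, 0.17]
wrist_force: [-2.0, -0.4, 9.4]
tool_pos: [0.5123, 0.1286, 0.0396]
ee_rot: [3.142, -0.004, 0.17]
wrist_force: [2.5, 1.0, -1.3]
```

```bash
for i in 1 2 3; do python3 -m creep '[[[0,0,1,0],[0,0,1,0],[0,0,0,0]]]'|sed -n '2,4p'; done
```

```text
tool_pos: [0.5093, 0.1282, 0.0358]
ee_rot: [-3.141, 0.004, 0.17]
wrist_force: [-0.4, 1.2, -3.3]
tool_pos: [0.5109, 0.1282, 0.0352]
ee_rot: [3.141, -0.0, 0.17]
wrist_force: [0.4, -0.3, -0.8]
tool_pos: [0.5112, 0.1283, 0.035]
ee_rot: [3.141, -0.001, 0.17]
wrist_force: [-2.7, -1.0, 6.0]
```

```bash
for i in 1 2; do python3 -m creep '[[[0,0,0.5,0],[0,0,0,0],[0,0,0,0],[0,0,0,0]]]'|sed -n '1,4p'; done;  python3 -m creep '[[[0,0,0,0],[0,0,0,0]]]'
```

```text
time: 19.6
tool_pos: [0.5112, 0.1283, 0.0349]
ee_rot: [3.141, -0.001, 0.17]
wrist_force: [-3.6, -0.3, 8.6]
time: 20.1
tool_pos: [0.5112, 0.1283, 0.0349]
ee_rot: [3.141, -0.001, 0.17]
wrist_force: [-4.8, -0.2, 11.2]
time: 20.35
tool_pos: [0.5112, 0.1283, 0.0349]
ee_rot: [3.141, -0.002, 0.17]
wrist_force: [-5.3, -1.3, 11.8]
width: 0.0118
```

Pressing at 11–12 N. Before handing in I'll check that the cover is flat and both sides have snapped.

```bash
python3 look.py w6
python3 - <<'E'
import pickle
from h import *
from bench import *
W=pickle.load(open('pics/w6.pkl','rb')); S=snapshot('scene'); T=snapshot('top')
for nm,s in(('wrist',W),('scene',S),('top',T)):
  C=cloud(s); z=C[...,2]
  n=(abs(C[...,0]-.511)<.06)&(abs(C[...,1]-.129)<.065)
  m=n&(z>.0325)&(z<.038)
  if m.sum()>100:
    P=C[m]; print(nm,rect(P),m.sum(),np.median(z[m]), np.linalg.lstsq(np.c_[P[:,:2]-P[:,:2].mean(0),np.ones(len(P))],P[:,2],rcond=None)[0])
w=W['color'][100:400,120:520]; c=proj(S,[.511,.129,.03])[0].astype(int); q=S['color'][c[1]-50:c[1]+50,c[0]-66:c[0]+67]
cv2.imwrite('pics/fin.png',np.hstack([cv2.resize(x,(400,300),interpolation=cv2.INTER_CUBIC) for x in(w,q)])[:,:,::-1])
print(get_obs()['wrist_force'])
E
```

```text
[0.5111774  0.12825002 0.0349215 ] [ 3.14114487e+00 -1.48838914e-03  1.70486219e-01] [-4.51616315 -1.31036244 12.10599494] 0.012219781180097358
holder ((510.8793640136719, 128.9805145263672), (88.90148162841797, 92.18810272216797), 9.60522174835205) 8693 0.033088038803724504
wrist ((517.4020385742188, 130.27174377441406), (72.74530792236328, 91.73746490478516), 9.69638442993164) 10722 0.034066236514556286 [-1.92882285e-03  1.64527434e-05  3.40824524e-02]
scene ((507.76409912109375, 128.7593536376953), (84.0549545288086, 94.89342498779297), 8.918219566345215) 524 0.034454550185387775 [ 0.00381398 -0.000274    0.0345153 ]
[-5.19909577 -1.12479462 12.31305502]
```

View pics/fin.png

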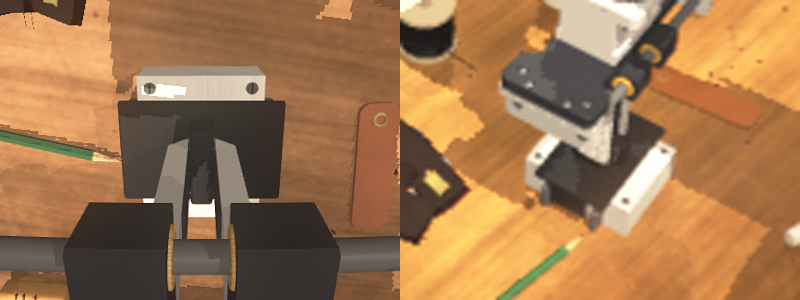

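The plate top is at 34.1 mm (34 expected when home) with tilt of about 0.002 rad and yaw 9.7°. The left crop shows the plate centred on the holder, and the right crop shows the leg down between its guide ribs at (565,195). The push is steady, so I'm handing in.

```bash
python3 -c "
from bench import ticket
print(ticket.close_job())"
```

```text
the job is handed in; nothing more can be done
None
```

The anvil is home in the recess, the large cover is snapped down over it, and the gripper was still pinching and pressing the cover when I handed in at about 20.5 s.

- **Anvil:** before the cover went on, its top measured 1.0 mm below the holder face and level with it. It looked centred in the recess.
- **Snap:** the force rose to about 10 N, then dropped suddenly, and firm contact came with the tool tip at 35 mm.
- **Cover:** the plate top measured 34.1 mm, against 34 mm expected when home. Tilt was about 0.002 rad, and its turn was about 9.7° against 9.8° for the holder.
- **Push:** the wrist read about 12 N down, a little over the 10 N aimed for, with about 5 N of sideways force.
- **Bystanders:** I never moved near the pot or spool. The spool's edge was upright in the last scene picture, but I didn't check the pot in the final view.

**What disagreed or was not measured:**
- The scene and top cameras differed by 2–3 mm, so I relied on the wrist camera.
- In the final check the top view gave no usable cover points, and the scene view gave only a rough outline.
- The horizontal centring of the cover was judged from the picture and tool position rather than measured cleanly.

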